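# Nest the graded shield: two liner cups into the lead pot

## Task

Put the graded shield together: nest the wide liner cup in the lead pot, and the narrow liner cup in the wide one, so that each sits fully home with its thick collar resting all round on the rim below. The metals are soft, so lower the cups in and do not drop them; leave the pot standing where it is and do not disturb the things round it.

Things in the scene. Friction and masses are not known exactly. Their poses are not given: they have to be found in the camera images.
- pot_rim (a point): centre of the lead pot's mouth, at the height of its rim (z up). Pot: heavy dark grey thick-walled round pot, 3.6 kg, 94 mm across, 70 mm tall, open at the top, standing upright and loose on the desk. Its straight bore is 58.5 mm across and 52 mm deep; the flat rim round it is 17 mm wide.
- wide_liner_center (a point): centre of the wide liner cup: on its axis, half-way up, 36 mm above its foot and 36 mm below its rim; z points out of its mouth. Grey tin-metal cup, 72 mm tall, 0.3 to 0.55 kg, standing upright. Home in the pot, its shoulder rests on the pot's rim, its collar stands 26 mm proud and this point lies 10 mm below the pot's rim.
- narrow_liner_center (a point): centre of the narrow liner cup: on its axis, half-way up, 43 mm above its foot and 43 mm below its rim; z points out of its mouth. Pale aluminium cup of the same shape, narrower and 86 mm tall, 0.12 to 0.21 kg, standing upright. Home, its shoulder rests on the wide liner's rim, its collar stands 26 mm proud and this point lies 19 mm above the wide liner's centre.
- wide_liner: the wide liner cup; origin at the centre of its foot. Its top 26 mm is a straight thick collar 66 mm across. Below the collar's flat shoulder the body is 46 mm tall and 55 mm across, 52 mm lower down, its last 10 mm bevelled to 42 mm at the foot. Bore 48 mm across and 68 mm deep. It has 1.8 mm to spare all round in the pot's bore.
- narrow_liner: the narrow liner cup; origin at the centre of its foot. Its top 26 mm is a straight thick collar 56 mm across. Below the collar's flat shoulder the body is 60 mm tall and 44 mm across, 41 mm lower down, its last 10 mm bevelled to 31 mm at the foot. Bore 37 mm across. It has 2 mm to spare all round in the wide liner's bore.
- lead_pot: the lead pot itself; origin at the centre of its underside
- multimeter: bystander: hand multimeter, 150x78x47 mm, lying on the desk at the right; origin at the centre of its underside
- planchet: bystander: shallow nickel check disc, 49 mm across and 9 mm high, lying on the desk beyond the pot; origin at the centre of its underside
- note_pad: bystander: pad of pale yellow notes, 70x76x10 mm, lying on the desk beyond the pot; origin at the centre of its underside
Things that resemble listed ones, but are neither listed nor needed, are in the scene too. Leave any green or orange look-alike of the lead_pot alone.

How it is judged:
By the outcome, as a careful person would: the job done as asked, in the order asked, and still so for the second after the job is handed in, with the robot touching nothing.
It also fails if it takes over 51 s, if anything falls off the work surface, if the arm or the gripper's body presses on something with over 40 N, if the wrist force passes 120 N, or if a joint passes its speed limit or range.

## Robot

A 6-joint arm with a two-finger parallel gripper is mounted at the origin on a cart in front of the work surface, level with it; the furniture and walls round the work are solid. World frame = base frame: x ahead of the robot, y to its left, z up, the work surface at z = 0. Lengths are in mm, angles in rad, forces in N, time in s.
With the tool pointing down it reaches from about 275 to 975 mm from the base axis. Payload 8.4 kg.
Tool frame: the origin (TCP) lies midway between the tips of the shut fingers; the grasp point (between the pads) lies bot.pinch_z behind it (bot.pinch_z is the distance from the TCP to the grasp point, in mm); z points along the fingers, y is the direction in which the jaws open and shut (so a half turn about z gives the same grasp; the last joint's range is limited). The gripper opens to 92 mm and grips with 3 to 60 N. Pads are 20 mm wide; open, the fingers measure 128 mm over their backs; the gripper's body (75 mm by 189 mm) begins 69 mm behind the grasp point.
Start: joints at [-1.152, 0.353, 1.633, -0, 1.155, -0.002], TCP at [255.306, -570.479, 214.583] pointing down, gripper open.
Joint ranges: [-2.63, 2.63], [-0.92, 2.1], [0.06, 2.66], [-1.3, 4.44], [0, 2.69], [-3.02, 3.02]. Speed limits (rad/s): [2.22, 2.22, 2.79, 3.14, 3.14, 3.14].

## Interface

Orientations are given as [roll, pitch, yaw] about the fixed x, y, z axes, in that order (R = Rz(yaw) Ry(pitch) Rx(roll)).
In Python, from rig import bot gives the robot as it stands.
- The arm moves only by the tool send_rows, never from a script. Its arguments are lists of equal length, an entry for each row: "dr": the turn, a rotation vector about the tool's x, y, z in units of 8 degrees (1.0 is 8 degrees), a list of three; "xyz": the shift along the tool's x, y, z in units of 25 mm (1.0 is 25 mm), a list of three; "claw": the opening, from 0 (shut) to 1 (fully open). A call has exactly 10 rows; each row shifts and turns the commanded pose from where the row before left it, along the tool's axes as they then stand; what a row does not reach is not made up. A row lasts 1/10 s, in which the tool goes at most 50 mm and 8.59 degrees, less where a joint would pass 70% of its speed; a pose out of reach is approached as far as the arm can. A call is refused whole if a number of a shift passes 1 or a number of a turn 1, either way. A call with a gripper value outside its range is refused whole. The fingers move at their own pace and stop on an object; "newtons" is the grip in N (left out, the last holds). Time passes only in rows, so rows that do not move let the fingers close, or fill a call up. It gives the time, the measured TCP pose, the force and the opening at its end, in the units of the state.
- bot.sense(): the state, without advancing time (a new reading comes with each control period).
- bot.camera(name): name is "scene" or "top" or "wrist"; returns a dict with "color" (480x640x3 uint8, red, green, blue), "z_map" (480x640 float32, mm along the optical axis (not along the pixel's ray), 0 where there is no reading), "mtx" (3x3 intrinsics, pixels), "origin" and "attitude" of the camera in the world. Camera axes: x right, y down, z forward; pixel columns grow to the right and rows downward; lengths in mm; the calibration is good to about 2 mm. A picture is of the moment at which its call begins.
- bot.job_done(): hands the job in, once; it reports no verdict.
The state is a dict: "time": time; "qpos": joint angles; "joint_vel": joint speeds; "tau": joint torques, N m; "position": TCP position; "tcp_rot": TCP orientation; "contact_force": force on the tool from outside, world axes, zero at the start; "torque": the same for the moment, N m; "finger_gap": opening from 0.0 (shut) to 1.0 (fully open).
Only numpy, scipy, OpenCV 4.12 (cv2) and the standard library are available. Lean on these libraries where they do the work, as an engineer would, in place of code of your own. Each camera call takes 0.05 s, during which the arm holds its last target. There are 200 camera calls.

## Working session

There is one attempt and no reset: what is moved stays moved. The work goes in short steps, Python scripts to look and compute and a tool call to move; the robot and the scene stay as the last step left them, time stands still between calls to the robot, and variables do not carry over. Pictures are saved under pics/ and viewed, on a budget of 10 in all, crops included, one or two more only if the job needs it, and the job is handed in when it is done.

Besides the shell and the picture viewer there is one more tool, called after "Request:" as name(argument=value, ...), one argument or row to a line, values as JSON. send_rows: Moves the arm, as the interface text tells. Its arguments: {"type":"object","properties":{"dr":{"type":"array","items":{"type":"array","items":{"type":"number"}}},"xyz":{"type":"array","items":{"type":"array","items":{"type":"number"}}},"claw":{"type":"array","items":{"type":"number"}},"newtons":{"type":"number"}},"required":["dr","xyz","claw"]}

```bash
ls; mkdir -p pics; cat > h.py <<'E'
import numpy as np, cv2
from scipy.spatial.transform import Rotation as R
from rig import bot
def cloud(c):
    z=c["z_map"]; K=np.array(c["mtx"]); v,u=np.indices(z.shape)
    p=np.dstack([(u-K[0,2])/K[0,0]*z,(v-K[1,2])/K[1,1]*z,z])
    A=np.array(c["attitude"],float)
    A=A if A.shape==(3,3) else R.from_euler('xyz',A).as_matrix()
    w=p@A.T+np.array(c["origin"]); w[z==0]=np.nan
    return w
E
python3 - <<'E'
from h import *
print(bot.pinch_z, bot.sense())
ims=[]
for n in("scene","top"):
    c=bot.camera(n); print(n,c["origin"],c["attitude"],c["mtx"]); np.save(n+".npy",cloud(c)); cv2.imwrite(f"pics/{n}0.png",c["color"][...,::-1])
E
```

```text
pics
18.700000000000003 {'time': 0.0, 'qpos': array([-1.15240651e+00,  3.53623702e-01,  1.63413138e+00, -4.76308081e-06,
        1.15521461e+00, -2.44148677e-03]), 'joint_vel': array([ 0.00055505,  0.0005651 , -0.00038504, -0.00062391, -0.00082779,
       -0.00063947]), 'tau': array([ 4.74284698e-04, -5.93839073e+01, -3.34220302e+01,  6.97027682e-02,
        2.33200227e-02, -9.76577667e-05]), 'position': array([ 255.09595579, -570.02197502,  213.88014859]), 'tcp_rot': array([-3.14021560e+00,  9.92962902e-07,  4.20833230e-01]), 'contact_force': array([ 0.28542273,  0.36938749, -0.23749894]), 'torque': array([-0.01464036,  0.03136303,  0.01592481]), 'finger_gap': 1.0044869973576276}
scene [135.65857867 614.42946418 781.10533228] [-2.25228126  0.01853315 -2.62004081] [[469.6713701    0.         322.38683578]
 [  0.         469.6713701  255.98126188]
 [  0.           0.           1.        ]]
top [ 466.53726561 -139.2270261  1454.13612399] [-3.04478248 -0.01820081 -1.56946979] [[594.13987148   0.         322.66463648]
 [  0.         594.13987148 237.00604082]
 [  0.           0.           1.        ]]
```

View pics/scene0.png

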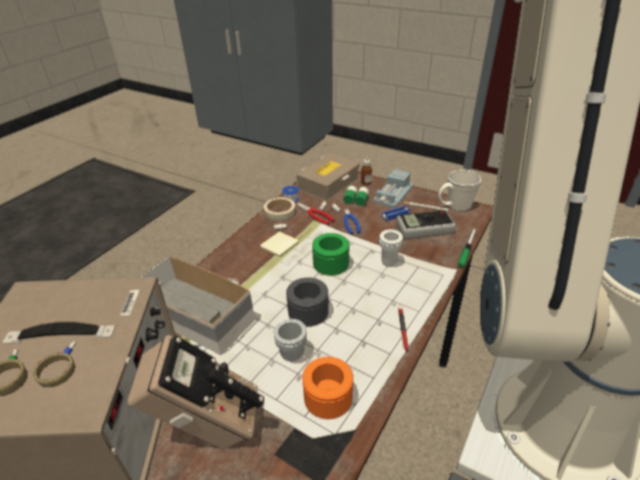

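View pics/top0.png

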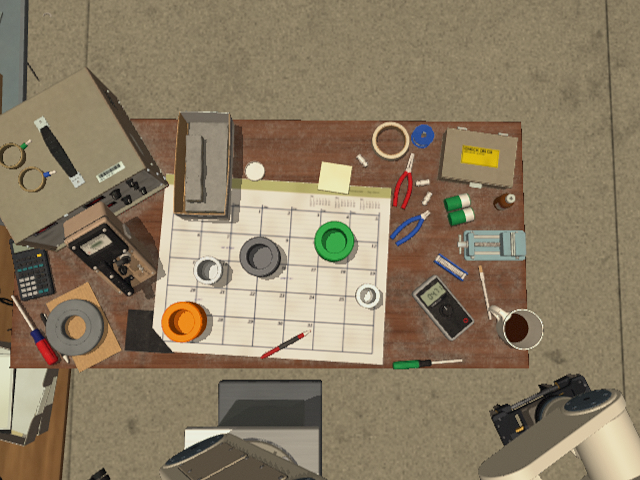

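The dark grey pot is at top-image pixel (260,257). The green (334,241) and orange (184,322) ones are look-alikes. The grey cup at (208,270) fits the wide liner, and the pale narrower cup at (368,296) fits the narrow one. I'll measure them and confirm in a crop.

```bash
cat >> h.py <<'E'
from scipy.optimize import least_squares
def rim(w,u,v,rad,lo,ro,ri,win=50):
    """fit annulus centre: top-face points within win px. returns x,y,z,n"""
    s=w[v-win:v+win,u-win:u+win].reshape(-1,3); s=s[~np.isnan(s[:,0])]
    c0=np.nanmedian(w[v-2:v+3,u-2:u+3].reshape(-1,3),0)[:2]
    s=s[np.hypot(*(s[:,:2]-c0).T)<rad]; s=s[s[:,2]>lo]
    zt=np.median(s[:,2]); s=s[abs(s[:,2]-zt)<5]
    f=lambda c:(lambda r:np.maximum(r-ro,0)+np.maximum(ri-r,0))(np.hypot(*(s[:,:2]-c).T))
    k=least_squares(f,s[:,:2].mean(0),loss='soft_l1'); cen,rr=cv2.minEnclosingCircle(s[:,:2].astype(np.float32))
    return k.x.round(1),np.round(cen,1),round(rr,1),zt.round(1),len(s)
E
python3 - <<'E'
from h import *
w=np.load("top.npy")
for n,u,v,rad,lo,ro,ri in(("pot",260,257,70,55,47,29.3),("wide",208,270,55,55,33,24),("narrow",368,296,50,70,28,18.5)):
    print(n,rim(w,u,v,rad,lo,ro,ri), "floor",np.nanmedian(w[v-2:v+3,u-2:u+3].reshape(-1,3),0).round(1))
print("desk",w[300,250])
im=cv2.imread("pics/top0.png")
cv2.imwrite("pics/crop.png",cv2.resize(im[220:350,150:400],None,fx=3.2,fy=3.2,interpolation=cv2.INTER_CUBIC))
# heights grid: max z in column cells over region
for n,u,v in(("wide",208,270),("narrow",368,296)):
    print(n);print(w[v-60:v+61:10,u-60:u+61:10,2].round(0))
E
```

```text
pot (array([555. , -15.7]), array([554.9, -15.5]), 47.0, np.float64(69.9), 691) floor [557.1 -13.8  17.3]
wide (array([522.5, 103.3]), array([523. , 103.3]), 33.3, np.float64(72.4), 295) floor [525.9 112.7   6. ]
narrow (array([ 464.3, -267.2]), array([ 464.4, -267.2]), 28.0, np.float64(85.5), 245) floor [ 463.6 -275.8    5.3]
desk [453.52461945  10.96447473  -1.45842409]
wide
[[ 0. -6.  5. 46. 39. 35. 38. 43. 34. -4. -5.  3. -6.]
 [-1.  1. -0.  5.  1. -1.  0. -2.  1. -2.  1.  2. -3.]
 [ 6. -2.  2.  1. -3.  1.  5. -1.  3.  1. -4. -2.  1.]
 [-3. -6. -1. -2. -6. -2. -8. -0.  1. -0. 69. 67. 72.]
 [ 1. -9.  1. -3. -2.  1.  1. -1.  4. -3. 69. 18. 19.]
 [50.  3. -2.  2.  5. 71. 65. 45.  2. -2. 38. 19. 19.]
 [65.  5. -1.  0. -4. 53.  8. 71.  2.  1. 70. 72. 70.]
 [-7. -2.  4.  5. -0. 73. 16. 62.  0. -0.  3.  3.  4.]
 [-7. -2.  2.  8. -2.  3. -1.  0. -3. -6. -0. -5. -3.]
 [ 0.  1.  0.  2. -0.  3.  1. -1.  1.  3.  1.  3. -5.]
 [ 0. -4. 65. 56. 69. 67. -2.  2. -0. -5.  2.  7.  2.]
 [ 0. -1. 74. 18. 17. 72. -0.  4.  3.  2. -0.  4.  3.]
 [-0.  0. 66. 23. 20. 74.  1.  4. -2.  1.  0.  2. -3.]]
narrow
[[ 4. 75. 15. 27. 69. -3. -6.  3.  2. -5. 13. -1. -5.]
 [-3. 72. 27. 19. 66. -0.  0. -4. -7.  3. -5. -4. -4.]
 [ 7.  4. 72. 73. -0.  0. -6. -1. -1. -5.  2. -7.  0.]
 [-4. -4. -2.  3. -6.  1.  3. -5. -5. -3.  1. -2. -5.]
 [ 1. -1. -2. -5. -1.  3.  0.  1. -1. -0. -5.  2. -6.]
 [ 2. -3.  2. -1. -2. -2. 89. -3.  0. -0. -2. -0. 36.]
 [-3.  6.  0. -2.  3. 85.  6. 84. -2.  3. -8. 23. 33.]
 [ 4.  0. -2. -1. -0.  3. 88. -0.  2. -4. -6. -3. 36.]
 [ 4.  1.  2.  0.  3. -6.  1.  1. -8. -6. -7. -4. 14.]
 [ 0.  2.  4.  1. -5. -1.  2. -0. -0. -4. -1. -3.  2.]
 [-3.  1.  3. -6.  1.  3. -2.  2. -0. -5.  1. -4.  6.]
 [ 1.  0. -1. -4. -0. -0.  0.  2. -1. -4. -6. -4. -0.]
 [ 2.  4.  2.  1.  3.  0.  0.  9. -4.  1. -8. -5. -1.]]
```

View pics/crop.png

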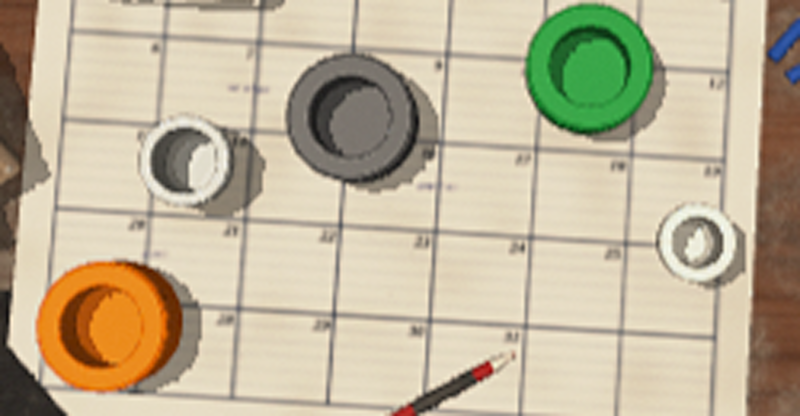

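Confirmed in the crop: pot at (350,118), wide liner at (186,160), and the narrow liner, with its smaller bore, at (697,242). Next I turn yaw to 0, so tool x is +X, tool y is −Y and tool z is −Z, and travel to above the wide liner.

Request:
send_rows(
  dr=[
    [0,0,1],
    [0,0,1],
    [0,0,1],
    [0,0,0.014],
    [0,0,0],
    [0,0,0],
    [0,0,0],
    [0,0,0],
    [0,0,0],
    [0,0,0],
  ],
  xyz=[
    [0,0,0],
    [0,0,0],
    [0,0,0],
    [0,0,0],
    [0.4,-1,0],
    [0.4,-1,0],
    [0.4,-1,0],
    [0.4,-1,0],
    [0.4,-1,0],
    [0.4,-1,0],
  ],
  claw=[1,1,1,1,1,1,1,1,1,1],
  newtons=30,
)

```text
time: 1.1
position: [315.5, -419.3, 214.4]
tcp_rot: [-3.141, 0.0, 0.005]
contact_force: [0.7, 1.1, 0.5]
finger_gap: 1.0
```

Request:
send_rows(
  dr=[
    [0,0,0],
    [0,0,0],
    [0,0,0],
    [0,0,0],
    [0,0,0],
    [0,0,0],
    [0,0,0],
    [0,0,0],
    [0,0,0],
    [0,0,0],
  ],
  xyz=[
    [0.4,-1,0],
    [0.4,-1,0],
    [0.4,-1,0],
    [0.4,-1,0],
    [0.4,-1,0],
    [0.4,-1,0],
    [0.4,-1,0],
    [0.4,-1,0],
    [0.4,-1,0],
    [0.4,-1,0],
  ],
  claw=[1,1,1,1,1,1,1,1,1,1],
)

```text
time: 2.1
position: [415.5, -169.4, 214.6]
tcp_rot: [-3.142, 0.0, 0.005]
contact_force: [0.2, 0.0, 0.5]
finger_gap: 1.0
```

```bash
python3 - <<'E'
from h import *
w=np.load("scene.npy")
for n,x,y,zt,ro,ri in(("pot",555,-15.6,70,47,29.3),("wide",522.7,103.3,72,33,24),("narrow",464.3,-267.2,86,28,18.5)):
    s=w.reshape(-1,3); s=s[(abs(s[:,2]-zt)<5)&(np.hypot(s[:,0]-x,s[:,1]-y)<ro+12)]
    f=lambda c:(lambda r:np.maximum(r-ro,0)+np.maximum(ri-r,0))(np.hypot(*(s[:,:2]-c).T))
    print(n,len(s),least_squares(f,s[:,:2].mean(0),loss='soft_l1').x.round(1),cv2.minEnclosingCircle(s[:,:2].astype(np.float32)))
s=bot.sense();print(s["position"],s["tcp_rot"],s["time"])
E
```

```text
pot 678 [554.1 -18.2] ((554.0491943359375, -18.121540069580078), 47.83304214477539)
wide 388 [521.7 100.5] ((521.5088500976562, 100.506103515625), 33.73686599731445)
narrow 209 [ 464.1 -270.2] ((465.03289794921875, -270.1704406738281), 29.58773422241211)
[ 415.47183534 -169.38604513  214.55498147] [-3.14157703e+00  7.43650246e-05  4.59855676e-03] 2.1
```

Request:
send_rows(
  dr=[
    [0,0,0.033],
    [0,0,0],
    [0,0,0],
    [0,0,0],
    [0,0,0],
    [0,0,0],
    [0,0,0],
    [0,0,0],
    [0,0,0],
    [0,0,0],
  ],
  xyz=[
    [0.4,-1,0],
    [0.4,-1,0],
    [0.4,-1,0],
    [0.4,-1,0],
    [0.4,-1,0],
    [0.4,-1,0],
    [0.4,-1,0],
    [0.4,-1,0],
    [0.4,-1,0],
    [0.4,-1,0],
  ],
  claw=[1,1,1,1,1,1,1,1,1,1],
)

```text
time: 3.1
position: [516.6, 80.2, 214.5]
tcp_rot: [3.142, 0.0, 0.0]
contact_force: [-0.1, -0.3, -0.9]
finger_gap: 1.002
```

Request:
send_rows(
  dr=[
    [0,0,0],
    [0,0,0],
    [0,0,0],
    [0,0,0],
    [0,0,0],
    [0,0,0],
    [0,0,0],
    [0,0,0],
    [0,0,0],
    [0,0,0],
  ],
  xyz=[
    [0.26,-0.86,0],
    [0,0,0.5],
    [0,0,0.8],
    [0,0,0.5],
    [0,0,0.2],
    [0,0,0],
    [0,0,0],
    [0,0,0],
    [0,0,0],
    [0,0,0],
  ],
  claw=[1,1,1,1,1,1,1,1,1,1],
)

```text
time: 4.1
position: [523.2, 100.6, 165.0]
tcp_rot: [-3.141, -0.001, -0.005]
contact_force: [0.1, -0.5, -0.1]
finger_gap: 1.001
```

```bash
python3 - <<'E'
from h import *
s=bot.sense();print(s["position"],s["tcp_rot"],s["time"])
c=bot.camera("wrist");w=cloud(c);np.save("wrist.npy",w);print(c["origin"],c["attitude"]);cv2.imwrite("pics/wrist1.png",c["color"][...,::-1])
for n,x,y,zt,ro,ri in(("pot",555,-15.6,70,47,29.3),("wide",522.7,103.3,72,33,24)):
    s=w.reshape(-1,3); s=s[(abs(s[:,2]-zt)<5)&(np.hypot(s[:,0]-x,s[:,1]-y)<ro+12)]
    f=lambda c:(lambda r:np.maximum(r-ro,0)+np.maximum(ri-r,0))(np.hypot(*(s[:,:2]-c).T))
    if len(s)>50: print(n,len(s),least_squares(f,s[:,:2].mean(0),loss='soft_l1').x.round(1),cv2.minEnclosingCircle(s[:,:2].astype(np.float32)))
E
```

```text
[523.20682408 100.5675646  165.0283933 ] [-3.14145607e+00 -7.26505545e-04 -4.59081383e-03] 4.1
[590.89832239  99.96183677 336.51471705] [ 2.89263659e+00 -5.67296603e-04 -1.57492637e+00]
pot 6999 [555.  -18.8] ((555.2258911132812, -19.16080093383789), 47.31119918823242)
wide 2557 [522.5 100. ] ((522.296630859375, 99.89895629882812), 33.12531280517578)
```

View pics/wrist1.png

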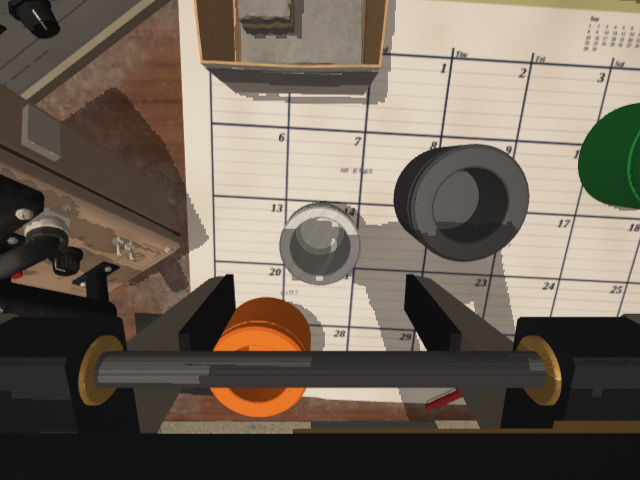

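The wrist view shows the cup at (320,243), centred between the fingers, with the pot at (462,200). The wrist and scene cameras agree (wide about (522.4, 100.3), pot about (554.7, −18.5)), so I descend and grasp.

Request:
send_rows(
  dr=[
    [0,0,0],
    [0,0,0],
    [0,0,0],
    [0,0,0],
    [0,0,0],
    [0,0,0],
    [0,0,0],
    [0,0,0],
    [0,0,0],
    [0,0,0],
  ],
  xyz=[
    [-0.02,0,0.6],
    [0,0,0.8],
    [0,0,0.8],
    [0,0,0.8],
    [0,0,0.7],
    [0,0,0.5],
    [0,0,0.26],
    [0,0,0.1],
    [0,0,0],
    [0,0,0],
  ],
  claw=[1,1,1,1,1,1,1,1,1,1],
)

```text
time: 5.15
position: [523.0, 100.7, 51.2]
tcp_rot: [-3.141, -0.001, -0.005]
contact_force: [-0.2, 0.2, -0.2]
finger_gap: 0.998
```

Request:
send_rows(
  dr=[
    [0,0,0],
    [0,0,0],
    [0,0,0],
    [0,0,0],
    [0,0,0],
    [0,0,0],
    [0,0,0],
    [0,0,0],
    [0,0,0],
    [0,0,0],
  ],
  xyz=[
    [0,0,0],
    [0,0,0],
    [0,0,0],
    [0,0,0],
    [0,0,0],
    [0,0,0],
    [0,0,0],
    [0,0,0],
    [0,0,0],
    [0,0,0],
  ],
  claw=[0.85,0.8,0.76,0.74,0.72,0.7,0.66,0.6,0.5,0.5],
  newtons=30,
)

```text
time: 6.15
position: [522.5, 100.6, 50.7]
tcp_rot: [3.142, -0.0, -0.005]
contact_force: [-0.8, -0.2, 1.5]
finger_gap: 0.714
```

Request:
send_rows(
  dr=[
    [0,0,0],
    [0,0,0],
    [0,0,0],
    [0,0,0],
    [0,0,0],
    [0,0,0],
    [0,0,0],
    [0,0,0],
    [0,0,0],
    [0,0,0],
  ],
  xyz=[
    [0,0,-0.1],
    [0,0,-0.3],
    [0,0,-0.5],
    [0,0,-0.7],
    [0,0,-0.7],
    [0,0,-0.7],
    [0,0,-0.6],
    [0,0,-0.3],
    [0,0,-0.1],
    [0,0.1,0],
  ],
  claw=[0.5,0.5,0.5,0.5,0.5,0.5,0.5,0.5,0.5,0.5],
)

```text
time: 7.15
position: [522.4, 98.2, 150.7]
tcp_rot: [-3.141, -0.0, -0.004]
contact_force: [0.4, 0.3, -4.8]
finger_gap: 0.716
```

Request:
send_rows(
  dr=[
    [0,0,0],
    [0,0,0],
    [0,0,0],
    [0,0,0],
    [0,0,0],
    [0,0,0],
    [0,0,0],
    [0,0,0],
    [0,0,0],
    [0,0,0],
  ],
  xyz=[
    [0.1,0.4,0],
    [0.2,0.7,0],
    [0.2,0.8,0],
    [0.2,0.8,0],
    [0.2,0.8,0],
    [0.2,0.7,0],
    [0.1,0.36,0],
    [0.1,0.1,0],
    [0,0,0],
    [0,0,0],
  ],
  claw=[0.5,0.5,0.5,0.5,0.5,0.5,0.5,0.5,0.5,0.5],
)

```text
time: 8.15
position: [554.2, -18.1, 150.3]
tcp_rot: [-3.141, 0.001, -0.004]
contact_force: [-0.3, -0.1, -5.1]
finger_gap: 0.707
```

```bash
cat >> h.py <<'E'
def fit(w,x,y,zlo,zhi,ro,ri,pad=12):
    s=w.reshape(-1,3); s=s[(s[:,2]>zlo)&(s[:,2]<zhi)&(np.hypot(s[:,0]-x,s[:,1]-y)<ro+pad)]
    if len(s)<40: return len(s)
    f=lambda c:(lambda r:np.maximum(r-ro,0)+np.maximum(ri-r,0))(np.hypot(*(s[:,:2]-c).T))
    return len(s),least_squares(f,[x,y],loss='soft_l1').x.round(1),np.median(s[:,2]).round(1)
E
python3 - <<'E'
from h import *
s=bot.sense();print(s["position"],s["tcp_rot"],s["time"],s["contact_force"],s["torque"],s["finger_gap"])
for n in("scene","wrist"):
    c=bot.camera(n);w=cloud(c);np.save(n+"2.npy",w);cv2.imwrite(f"pics/{n}2.png",c["color"][...,::-1])
    print(n,"pot",fit(w,555,-18.5,66,74,47,29.3),"held rim",fit(w,555,-18.5,166,178,33,24,4),"body band r",fit(w,555,-18.5,118,140,27.2,26,4),"collar side",fit(w,555,-18.5,148,166,33.2,32.8,4))
E
```

```text
[554.17064364 -18.07985338 150.34920853] [-3.14133764e+00  5.58434580e-04 -4.41262020e-03] 8.15 [-0.29250757 -0.0679075  -5.10269847] [ 0.08042683  0.03639817 -0.01646406] 0.7072130103392527
scene pot (532, array([554.1, -18.5]), np.float64(70.7)) held rim (243, array([552.7, -18.3]), np.float64(172.4)) body band r (190, array([554. , -18.6]), np.float64(130.2)) collar side (236, array([556.9, -11. ]), np.float64(157.2))
wrist pot (3824, array([554.8, -19.3]), np.float64(71.1)) held rim (6960, array([554.6, -18.4]), np.float64(173.2)) body band r (1412, array([557.3, -18.5]), np.float64(129.9)) collar side (2660, array([563.3, -18.4]), np.float64(157.9))
```

```bash
python3 - <<'E'
import cv2,numpy as np
a=cv2.imread("pics/scene2.png")[180:420,200:480];b=cv2.imread("pics/wrist2.png")
cv2.imwrite("pics/p2.png",np.hstack([cv2.resize(a,(420,360)),cv2.resize(b,(380,285)).__class__ and cv2.copyMakeBorder(cv2.resize(b,(380,285)),0,75,0,0,0)]))
E
```

```text
(no output)
```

View pics/p2.png

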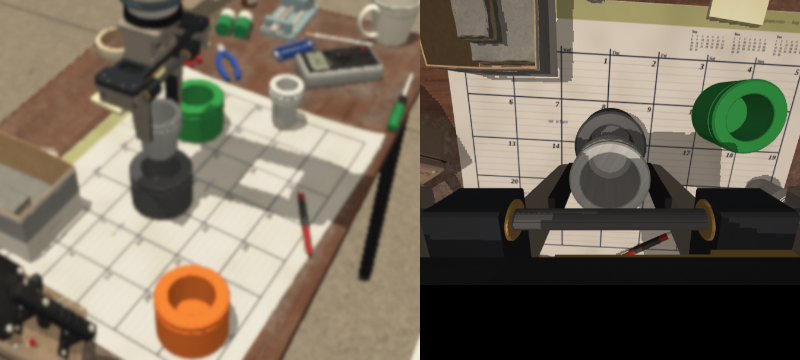

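The picture shows the cup held upright over the dark pot (scene half about (160,130), above the pot at (162,190)). The measured offset is under 1 mm. I'll lower in stages and watch the force.

Request:
send_rows(
  dr=[
    [0,0,0],
    [0,0,0],
    [0,0,0],
    [0,0,0],
    [0,0,0],
    [0,0,0],
    [0,0,0],
    [0,0,0],
    [0,0,0],
    [0,0,0],
  ],
  xyz=[
    [0.01,0.012,0.2],
    [0,0,0.3],
    [0,0,0.3],
    [0,0,0.3],
    [0,0,0.2],
    [0,0,0.15],
    [0,0,0.15],
    [0,0,0.1],
    [0,0,0.1],
    [0,0,0],
  ],
  claw=[0.5,0.5,0.5,0.5,0.5,0.5,0.5,0.5,0.5,0.5],
)

```text
time: 9.25
position: [554.5, -18.9, 105.3]
tcp_rot: [-3.142, 0.0, -0.005]
contact_force: [0.1, -0.3, -5.0]
finger_gap: 0.712
```

Request:
send_rows(
  dr=[
    [0,0,0],
    [0,0,0],
    [0,0,0],
    [0,0,0],
    [0,0,0],
    [0,0,0],
    [0,0,0],
    [0,0,0],
    [0,0,0],
    [0,0,0],
  ],
  xyz=[
    [0,0,0.08],
    [0,0,0.08],
    [0,0,0.08],
    [0,0,0.08],
    [0,0,0.08],
    [0,0,0.08],
    [0,0,0.08],
    [0,0,0.08],
    [0,0,0.08],
    [0,0,0],
  ],
  claw=[0.5,0.5,0.5,0.5,0.5,0.5,0.5,0.5,0.5,0.5],
)

```text
time: 10.25
position: [554.5, -18.9, 87.3]
tcp_rot: [-3.142, 0.0, -0.005]
contact_force: [0.1, -1.0, -5.1]
finger_gap: 0.712
```

Request:
send_rows(
  dr=[
    [0,0,0],
    [0,0,0],
    [0,0,0],
    [0,0,0],
    [0,0,0],
    [0,0,0],
    [0,0,0],
    [0,0,0],
    [0,0,0],
    [0,0,0],
  ],
  xyz=[
    [0,0,0.08],
    [0,0,0.08],
    [0,0,0.08],
    [0,0,0.06],
    [0,0,0.05],
    [0,0,0.04],
    [0,0,0.03],
    [0,0,0.02],
    [0,0,0.02],
    [0,0,0],
  ],
  claw=[0.5,0.5,0.5,0.5,0.5,0.5,0.5,0.5,0.5,0.5],
)

```text
time: 11.25
position: [554.6, -18.9, 76.1]
tcp_rot: [-3.142, 0.0, -0.005]
contact_force: [0.0, 0.5, -5.3]
finger_gap: 0.713
```

Request:
send_rows(
  dr=[
    [0,0,0],
    [0,0,0],
    [0,0,0],
    [0,0,0],
    [0,0,0],
    [0,0,0],
    [0,0,0],
    [0,0,0],
    [0,0,0],
    [0,0,0],
  ],
  xyz=[
    [0,0,0.01],
    [0,0,0.01],
    [0,0,0.01],
    [0,0,0.01],
    [0,0,0],
    [0,0,0],
    [0,0,0],
    [0,0,0],
    [0,0,0],
    [0,0,0],
  ],
  claw=[0.5,0.5,0.5,0.5,0.5,0.5,0.5,0.5,0.5,0.5],
)

```text
time: 12.25
position: [554.7, -18.9, 75.1]
tcp_rot: [3.142, 0.0, -0.005]
contact_force: [0.0, 0.1, -5.0]
finger_gap: 0.717
```

Request:
send_rows(
  dr=[
    [0,0,0],
    [0,0,0],
    [0,0,0],
    [0,0,0],
    [0,0,0],
    [0,0,0],
    [0,0,0],
    [0,0,0],
    [0,0,0],
    [0,0,0],
  ],
  xyz=[
    [0,0,0.01],
    [0,0,0.01],
    [0,0,0.01],
    [0,0,0.01],
    [0,0,0],
    [0,0,0],
    [0,0,0],
    [0,0,0],
    [0,0,0],
    [0,0,0],
  ],
  claw=[0.5,0.5,0.5,0.5,0.5,0.5,0.5,0.5,0.5,0.5],
)

```text
time: 13.25
position: [554.7, -18.9, 74.2]
tcp_rot: [-3.142, -0.0, -0.005]
contact_force: [-1.6, -0.8, 1.5]
finger_gap: 0.714
```

Contact came at the expected home height (TCP 74.2). The weight has transferred, so I release and rise.

Request:
send_rows(
  dr=[
    [0,0,0],
    [0,0,0],
    [0,0,0],
    [0,0,0],
    [0,0,0],
    [0,0,0],
    [0,0,0],
    [0,0,0],
    [0,0,0],
    [0,0,0],
  ],
  xyz=[
    [0,0,0],
    [0,0,0],
    [0,0,0],
    [0,0,0],
    [0,0,0],
    [0,0,0],
    [0,0,-0.1],
    [0,0,-0.3],
    [0,0,-0.6],
    [0,0,-1],
  ],
  claw=[0.72,0.74,0.78,0.85,0.92,1,1,1,1,1],
)

```text
time: 14.25
position: [553.7, -18.9, 124.0]
tcp_rot: [-3.142, 0.002, -0.005]
contact_force: [-0.1, -0.6, 0.4]
finger_gap: 1.002
```

Request:
send_rows(
  dr=[
    [0,0,0],
    [0,0,0],
    [0,0,0],
    [0,0,0],
    [0,0,0],
    [0,0,0],
    [0,0,0],
    [0,0,0],
    [0,0,0],
    [0,0,0],
  ],
  xyz=[
    [0,0,-1],
    [0,0,-1],
    [0,0,-1],
    [-0.4,1,0],
    [-0.4,1,0],
    [-0.4,1,0],
    [-0.4,1,0],
    [-0.4,1,0],
    [-0.4,1,0],
    [-0.4,1,0],
  ],
  claw=[1,1,1,1,1,1,1,1,1,1],
)

```text
time: 15.25
position: [483.4, -194.6, 199.8]
tcp_rot: [3.141, -0.001, -0.005]
contact_force: [0.4, -0.2, -0.2]
finger_gap: 1.0
```

```bash
python3 - <<'E'
from h import *
s=bot.sense();print(s["position"],s["tcp_rot"],s["time"])
for n in("scene","top","wrist"):
    c=bot.camera(n);w=cloud(c);np.save(n+"3.npy",w);cv2.imwrite(f"pics/{n}3.png",c["color"][...,::-1])
    print(n,"pot",fit(w,555,-18.5,66,74,47,29.3),"wide rim",fit(w,555,-18.5,90,102,33,24,8),"narrow",fit(w,464.2,-269.5,80,92,28,18.5,8))
    s=w.reshape(-1,3);s=s[(s[:,2]>90)&(s[:,2]<102)&(np.hypot(s[:,0]-555,s[:,1]+18)<34)]
    if len(s)>50: print(np.linalg.lstsq(np.c_[s[:,:2]-[555,-18],np.ones(len(s))],s[:,2],rcond=None)[0])
E
```

```text
[ 483.41214296 -194.55524499  199.81282556] [ 3.14132653e+00 -6.91719566e-04 -4.63864395e-03] 15.25
scene pot (473, array([552.2, -15.6]), np.float64(70.8)) wide rim (325, array([554. , -18.1]), np.float64(96.7)) narrow (221, array([ 464.3, -270.1]), np.float64(87.2))
[3.73106677e-03 1.25768403e-03 9.60118010e+01]
top pot (494, array([553.9, -17.1]), np.float64(70.1)) wide rim (313, array([554.7, -16.1]), np.float64(96.0)) narrow 0
[5.03170508e-03 7.95421934e-03 9.60033013e+01]
wrist pot (3801, array([554.5, -24.8]), np.float64(70.9)) wide rim (3294, array([554.4, -20.1]), np.float64(96.8)) narrow (1719, array([ 464.4, -270.8]), np.float64(87.6))
[-3.7990806e-03 -1.3804651e-02  9.6463593e+01]
```

The wide liner is home: rim at z = 96 and level. Now the narrow liner at about (464.4, −270.4).

Request:
send_rows(
  dr=[
    [0,0,-0.033],
    [0,0,0],
    [0,0,0],
    [0,0,0],
    [0,0,0],
    [0,0,0],
    [0,0,0],
    [0,0,0],
    [0,0,0],
    [0,0,0],
  ],
  xyz=[
    [-0.2,0.8,0],
    [-0.2,0.8,0],
    [-0.2,0.8,0],
    [-0.16,0.5,0],
    [0,0.13,0.3],
    [0,0,0.5],
    [0,0,0.6],
    [0,0,0.4],
    [0,0,0.2],
    [0,0,0],
  ],
  claw=[1,1,1,1,1,1,1,1,1,1],
)

```text
time: 16.4
position: [464.4, -268.5, 148.1]
tcp_rot: [-3.141, 0.001, 0.0]
contact_force: [-0.3, 0.0, -0.2]
finger_gap: 0.999
```

```bash
python3 - <<'E'
from h import *
s=bot.sense();print(s["position"],s["tcp_rot"],s["time"])
c=bot.camera("wrist");w=cloud(c);cv2.imwrite("pics/wrist4.png",c["color"][...,::-1])
print(fit(w,464.4,-270.4,80,92,28,18.5,8))
E
```

```text
[ 464.42972236 -268.54051745  148.11632139] [-3.14062857e+00  1.41835840e-03  4.66601088e-04] 16.4
(2813, array([ 464.4, -271.1]), np.float64(87.6))
```

View pics/wrist4.png

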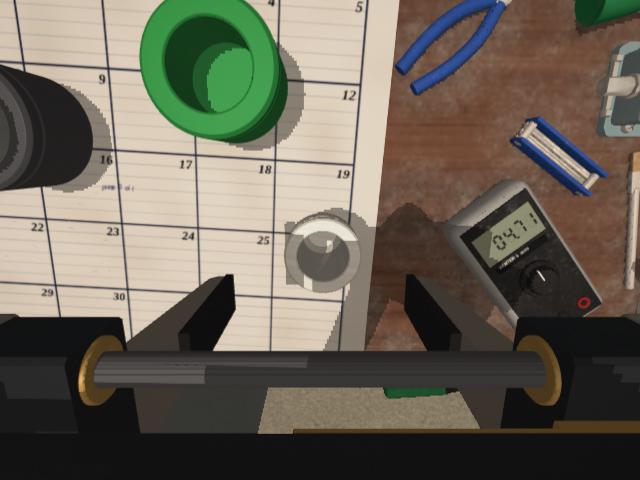

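The cup is at (322,253), midway between the fingers to about 1.5 mm. I'll trim that, then descend and grasp.

Request:
send_rows(
  dr=[
    [0,0,0],
    [0,0,0],
    [0,0,0],
    [0,0,0],
    [0,0,0],
    [0,0,0],
    [0,0,0],
    [0,0,0],
    [0,0,0],
    [0,0,0],
  ],
  xyz=[
    [0,0.06,0.4],
    [0,0,0.6],
    [0,0,0.7],
    [0,0,0.6],
    [0,0,0.5],
    [0,0,0.32],
    [0,0,0.15],
    [0,0,0.05],
    [0,0,0],
    [0,0,0],
  ],
  claw=[1,1,1,1,1,1,1,1,1,1],
)

```text
time: 17.45
position: [465.1, -271.0, 66.6]
tcp_rot: [3.141, -0.001, 0.0]
contact_force: [-0.5, -0.1, 0.5]
finger_gap: 1.003
```

Request:
send_rows(
  dr=[
    [0,0,0],
    [0,0,0],
    [0,0,0],
    [0,0,0],
    [0,0,0],
    [0,0,0],
    [0,0,0],
    [0,0,0],
    [0,0,0],
    [0,0,0],
  ],
  xyz=[
    [0,0,0],
    [0,0,0],
    [0,0,0],
    [0,0,0],
    [0,0,0],
    [0,0,0],
    [0,0,0],
    [0,0,0],
    [0,0,0],
    [0,0,0],
  ],
  claw=[0.8,0.72,0.68,0.66,0.64,0.62,0.6,0.58,0.5,0.4],
  newtons=18,
)

```text
time: 18.45
position: [464.8, -270.8, 66.1]
tcp_rot: [-3.142, 0.0, 0.0]
contact_force: [0.7, 0.3, 0.8]
finger_gap: 0.609
```

Request:
send_rows(
  dr=[
    [0,0,0],
    [0,0,0],
    [0,0,0],
    [0,0,0],
    [0,0,0],
    [0,0,0],
    [0,0,0],
    [0,0,0],
    [0,0,0],
    [0,0,0],
  ],
  xyz=[
    [0,0,-0.1],
    [0,0,-0.3],
    [0,0,-0.6],
    [0,0,-0.8],
    [0,0,-0.8],
    [0,0,-0.8],
    [0,0,-0.7],
    [0,0,-0.5],
    [0.1,-0.2,0],
    [0.2,-0.5,0],
  ],
  claw=[0.4,0.4,0.4,0.4,0.4,0.4,0.4,0.4,0.4,0.4],
)

```text
time: 19.45
position: [472.2, -253.2, 180.9]
tcp_rot: [3.141, -0.0, -0.001]
contact_force: [0.4, 0.3, -2.2]
finger_gap: 0.606
```

Request:
send_rows(
  dr=[
    [0,0,0],
    [0,0,0],
    [0,0,0],
    [0,0,0],
    [0,0,0],
    [0,0,0],
    [0,0,0],
    [0,0,0],
    [0,0,0],
    [0,0,0],
  ],
  xyz=[
    [0.3,-0.7,0],
    [0.3,-0.9,0],
    [0.3,-1,0],
    [0.4,-1,0],
    [0.4,-1,0],
    [0.4,-1,0],
    [0.3,-1,0],
    [0.3,-0.8,0],
    [0.2,-0.6,0],
    [0.2,-0.5,0],
  ],
  claw=[0.4,0.4,0.4,0.4,0.4,0.4,0.4,0.4,0.4,0.4],
)

```text
time: 20.45
position: [549.4, -39.2, 180.2]
tcp_rot: [-3.141, 0.002, 0.001]
contact_force: [0.8, -0.6, -1.6]
finger_gap: 0.606
```

Request:
send_rows(
  dr=[
    [0,0,0],
    [0,0,0],
    [0,0,0],
    [0,0,0],
    [0,0,0],
    [0,0,0],
    [0,0,0],
    [0,0,0],
    [0,0,0],
    [0,0,0],
  ],
  xyz=[
    [0.1,-0.4,0],
    [0.1,-0.3,0],
    [0,-0.18,0],
    [0,0,0],
    [0,0,0],
    [0,0,0],
    [0,0,0],
    [0,0,0],
    [0,0,0],
    [0,0,0],
  ],
  claw=[0.4,0.4,0.4,0.4,0.4,0.4,0.4,0.4,0.4,0.4],
)

```text
time: 21.45
position: [554.8, -18.9, 181.1]
tcp_rot: [-3.142, -0.0, -0.0]
contact_force: [0.7, -0.7, -1.6]
finger_gap: 0.606
```

```bash
python3 - <<'E'
from h import *
s=bot.sense();print(s["position"],s["tcp_rot"],s["time"],s["contact_force"],s["finger_gap"])
ims=[]
for n in("scene","wrist"):
    c=bot.camera(n);w=cloud(c);np.save(n+"5.npy",w);cv2.imwrite(f"pics/{n}5.png",c["color"][...,::-1]);ims.append(c["color"][...,::-1])
    print(n,"wide rim",fit(w,555,-18.5,92,101,33,24,8),"held rim",fit(w,555,-18.5,196,209,28,18.5,4),"body",fit(w,555,-18.5,135,165,21.8,20.8,5))
a=cv2.resize(ims[0][180:360,200:440],(400,300));b=cv2.resize(ims[1],(400,300));cv2.imwrite("pics/p5.png",np.hstack([a,b]))
E
```

```text
[554.76923155 -18.86515716 181.11576218] [-3.14158457e+00 -5.38573568e-05 -1.93108063e-04] 21.45 [ 0.67337582 -0.68142874 -1.58824819] 0.6058747723198581
scene wide rim (233, array([554.4, -18.9]), np.float64(96.7)) held rim (208, array([553.1, -19.5]), np.float64(202.3)) body (210, array([554.8, -19.9]), np.float64(150.6))
wrist wide rim (1426, array([554.5, -19.4]), np.float64(97.1)) held rim (6399, array([554.9, -19.1]), np.float64(202.6)) body (1204, array([557.2, -19.2]), np.float64(150.8))
```

View pics/p5.png

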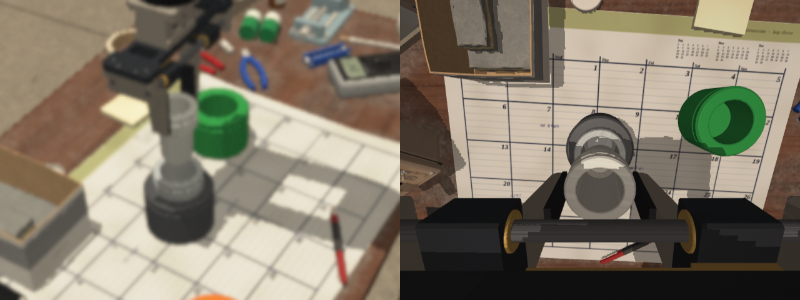

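The narrow cup sits upright over the collar (scene half about (180,130) over (180,180)), aligned within about 0.5 mm. Lowering.

Request:
send_rows(
  dr=[
    [0,0,0],
    [0,0,0],
    [0,0,0],
    [0,0,0],
    [0,0,0],
    [0,0,0],
    [0,0,0],
    [0,0,0],
    [0,0,0],
    [0,0,0],
  ],
  xyz=[
    [-0.012,0,0.2],
    [0,0,0.25],
    [0,0,0.25],
    [0,0,0.15],
    [0,0,0.12],
    [0,0,0.12],
    [0,0,0.12],
    [0,0,0.12],
    [0,0,0.12],
    [0,0,0],
  ],
  claw=[0.4,0.4,0.4,0.4,0.4,0.4,0.4,0.4,0.4,0.4],
)

```text
time: 22.55
position: [554.2, -18.8, 144.4]
tcp_rot: [-3.142, 0.001, -0.0]
contact_force: [0.2, -0.1, -2.2]
finger_gap: 0.608
```

Request:
send_rows(
  dr=[
    [0,0,0],
    [0,0,0],
    [0,0,0],
    [0,0,0],
    [0,0,0],
    [0,0,0],
    [0,0,0],
    [0,0,0],
    [0,0,0],
    [0,0,0],
  ],
  xyz=[
    [0,0,0.1],
    [0,0,0.1],
    [0,0,0.1],
    [0,0,0.1],
    [0,0,0.1],
    [0,0,0.1],
    [0,0,0.1],
    [0,0,0.1],
    [0,0,0.1],
    [0,0,0],
  ],
  claw=[0.4,0.4,0.4,0.4,0.4,0.4,0.4,0.4,0.4,0.4],
)

```text
time: 23.55
position: [554.2, -18.8, 121.9]
tcp_rot: [-3.142, 0.001, -0.0]
contact_force: [-0.6, 1.1, -1.8]
finger_gap: 0.609
```

No contact so far. About 19.5 mm remain, so I go 17.5 mm and then creep.

Request:
send_rows(
  dr=[
    [0,0,0],
    [0,0,0],
    [0,0,0],
    [0,0,0],
    [0,0,0],
    [0,0,0],
    [0,0,0],
    [0,0,0],
    [0,0,0],
    [0,0,0],
  ],
  xyz=[
    [0,0,0.1],
    [0,0,0.1],
    [0,0,0.1],
    [0,0,0.1],
    [0,0,0.1],
    [0,0,0.08],
    [0,0,0.06],
    [0,0,0.04],
    [0,0,0.02],
    [0,0,0],
  ],
  claw=[0.4,0.4,0.4,0.4,0.4,0.4,0.4,0.4,0.4,0.4],
)

```text
time: 24.55
position: [554.5, -18.8, 104.8]
tcp_rot: [-3.142, 0.0, -0.0]
contact_force: [0.8, 0.7, -1.0]
finger_gap: 0.606
```

Request:
send_rows(
  dr=[
    [0,0,0],
    [0,0,0],
    [0,0,0],
    [0,0,0],
    [0,0,0],
    [0,0,0],
    [0,0,0],
    [0,0,0],
    [0,0,0],
    [0,0,0],
  ],
  xyz=[
    [0,0,0.01],
    [0,0,0.01],
    [0,0,0.01],
    [0,0,0.01],
    [0,0,0],
    [0,0,0],
    [0,0,0],
    [0,0,0],
    [0,0,0],
    [0,0,0],
  ],
  claw=[0.4,0.4,0.4,0.4,0.4,0.4,0.4,0.4,0.4,0.4],
)

```text
time: 25.55
position: [554.5, -18.8, 103.9]
tcp_rot: [-3.142, -0.0, -0.0]
contact_force: [-0.3, -0.4, -1.7]
finger_gap: 0.609
```

Request:
send_rows(
  dr=[
    [0,0,0],
    [0,0,0],
    [0,0,0],
    [0,0,0],
    [0,0,0],
    [0,0,0],
    [0,0,0],
    [0,0,0],
    [0,0,0],
    [0,0,0],
  ],
  xyz=[
    [0,0,0.01],
    [0,0,0.01],
    [0,0,0.01],
    [0,0,0.01],
    [0,0,0],
    [0,0,0],
    [0,0,0],
    [0,0,0],
    [0,0,0],
    [0,0,0],
  ],
  claw=[0.4,0.4,0.4,0.4,0.4,0.4,0.4,0.4,0.4,0.4],
)

```text
time: 26.55
position: [554.5, -18.8, 102.9]
tcp_rot: [3.142, -0.0, -0.0]
contact_force: [0.2, 0.7, -1.2]
finger_gap: 0.605
```

Request:
send_rows(
  dr=[
    [0,0,0],
    [0,0,0],
    [0,0,0],
    [0,0,0],
    [0,0,0],
    [0,0,0],
    [0,0,0],
    [0,0,0],
    [0,0,0],
    [0,0,0],
  ],
  xyz=[
    [0,0,0.01],
    [0,0,0.01],
    [0,0,0],
    [0,0,0],
    [0,0,0],
    [0,0,0],
    [0,0,0],
    [0,0,0],
    [0,0,0],
    [0,0,0],
  ],
  claw=[0.4,0.4,0.4,0.4,0.4,0.4,0.4,0.4,0.4,0.4],
)

```text
time: 27.55
position: [554.4, -18.8, 102.3]
tcp_rot: [-3.142, 0.0, -0.0]
contact_force: [-0.2, 0.5, -1.3]
finger_gap: 0.608
```

Request:
send_rows(
  dr=[
    [0,0,0],
    [0,0,0],
    [0,0,0],
    [0,0,0],
    [0,0,0],
    [0,0,0],
    [0,0,0],
    [0,0,0],
    [0,0,0],
    [0,0,0],
  ],
  xyz=[
    [0,0,0.01],
    [0,0,0.01],
    [0,0,0],
    [0,0,0],
    [0,0,0],
    [0,0,0],
    [0,0,0],
    [0,0,0],
    [0,0,0],
    [0,0,0],
  ],
  claw=[0.4,0.4,0.4,0.4,0.4,0.4,0.4,0.4,0.4,0.4],
)

```text
time: 28.55
position: [554.5, -18.8, 101.8]
tcp_rot: [-3.142, 0.0, -0.0]
contact_force: [-0.6, -0.9, -1.7]
finger_gap: 0.607
```

Request:
send_rows(
  dr=[
    [0,0,0],
    [0,0,0],
    [0,0,0],
    [0,0,0],
    [0,0,0],
    [0,0,0],
    [0,0,0],
    [0,0,0],
    [0,0,0],
    [0,0,0],
  ],
  xyz=[
    [0,0,0.01],
    [0,0,0.01],
    [0,0,0],
    [0,0,0],
    [0,0,0],
    [0,0,0],
    [0,0,0],
    [0,0,0],
    [0,0,0],
    [0,0,0],
  ],
  claw=[0.4,0.4,0.4,0.4,0.4,0.4,0.4,0.4,0.4,0.4],
)

```text
time: 29.55
position: [554.5, -18.8, 101.5]
tcp_rot: [3.142, -0.0, -0.0]
contact_force: [-2.4, -0.1, 6.0]
finger_gap: 0.607
```

Contact at TCP 101.5, the home height. Releasing and withdrawing upward.

Request:
send_rows(
  dr=[
    [0,0,0],
    [0,0,0],
    [0,0,0],
    [0,0,0],
    [0,0,0],
    [0,0,0],
    [0,0,0],
    [0,0,0],
    [0,0,0],
    [0,0,0],
  ],
  xyz=[
    [0,0,-0.01],
    [0,0,0],
    [0,0,0],
    [0,0,0],
    [0,0,0],
    [0,0,0],
    [0,0,-0.1],
    [0,0,-0.3],
    [0,0,-0.6],
    [0,0,-1],
  ],
  claw=[0.61,0.63,0.67,0.75,0.88,1,1,1,1,1],
)

```text
time: 30.55
position: [553.5, -18.7, 151.5]
tcp_rot: [-3.142, 0.002, 0.0]
contact_force: [0.7, -0.1, -0.0]
finger_gap: 0.999
```

Request:
send_rows(
  dr=[
    [0,0,0],
    [0,0,0],
    [0,0,0],
    [0,0,0],
    [0,0,0],
    [0,0,0],
    [0,0,0],
    [0,0,0],
    [0,0,0],
    [0,0,0],
  ],
  xyz=[
    [0,0,-1],
    [0,0,-1],
    [0,0,-1],
    [-0.4,1,0],
    [-0.4,1,0],
    [-0.4,1,0],
    [-0.4,1,0],
    [-0.4,1,0],
    [-0.4,1,0],
    [-0.4,1,0],
  ],
  claw=[1,1,1,1,1,1,1,1,1,1],
)

```text
time: 31.55
position: [484.0, -194.8, 227.4]
tcp_rot: [3.141, -0.001, 0.0]
contact_force: [-0.1, 0.3, -0.0]
finger_gap: 0.998
```

```bash
python3 - <<'E'
from h import *
s=bot.sense();print(s["position"],s["time"])
ims=[]
for n in("scene","top"):
    c=bot.camera(n);w=cloud(c);ims.append(c["color"][...,::-1])
    print(n,"wide rim",fit(w,555,-18.5,92,101,33,28,8),"narrow",fit(w,555,-18.5,117,128,28,18.5,8))
    s=w.reshape(-1,3);s=s[(s[:,2]>115)&(s[:,2]<130)&(np.hypot(s[:,0]-555,s[:,1]+18)<34)]
    print(np.linalg.lstsq(np.c_[s[:,:2]-[555,-18],np.ones(len(s))],s[:,2],rcond=None)[0])
a=cv2.resize(ims[0][210:360,220:420],(400,300));b=cv2.resize(ims[1][150:330,150:390],(400,300));cv2.imwrite("pics/p6.png",np.hstack([a,b]))
E
```

```text
[ 484.04419934 -194.77371871  227.36219795] 31.55
scene wide rim (199, array([553.2, -17.9]), np.float64(96.5)) narrow (278, array([553.5, -18.4]), np.float64(122.5))
[ 1.32826531e-02 -8.00518367e-03  1.21692903e+02]
top wide rim (144, array([553.8, -16. ]), np.float64(95.9)) narrow (273, array([554.2, -16.1]), np.float64(122.0))
[9.19647646e-03 1.56419609e-02 1.22034101e+02]
```

View pics/p6.png

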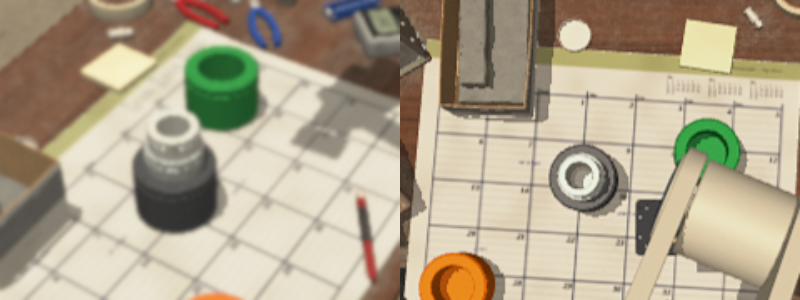

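The stack is nested at scene-crop (175,170) and top-crop (583,178). The narrow rim is at z = 122 and the wide rim at z = 96, both as specified, so I'm handing in.

```bash
python3 -c "
from rig import bot
print(bot.job_done())"
```

```text
the job is handed in; nothing more can be done
None
```

The shield is together: I lowered the wide liner into the lead pot, then the narrow liner into the wide one. Each touched down at its expected home height with about 7–8 N of change in the vertical force reading, and I released it there. I handed in at about 32 s.

**Seating:** the last pictures put the wide rim at z ≈ 96 mm and the narrow rim at z ≈ 122 mm, both the home heights. The wide rim was level to about 0.8° when checked after its release. The narrow rim's fitted tilt came out at about 1°, and the two cameras disagreed on its direction, so I take that as depth noise.

**Disagreements:**
- The top camera read y about 2–3 mm higher than the scene and wrist cameras, so I used positions relative to the pot and cups.
- The pot-rim position fits made after nesting were off by several mm because the cups hid part of the rim, so I ignored them. I have no clean measurement that the pot did not shift, though the nested cups measured where the pot had been.

**Surroundings:** in the last pictures the planchet, note pad and the green and orange look-alikes looked undisturbed; the multimeter was only partly in view.

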